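# Close, hasp and pin a leaf drill jig and hold it pressed shut

### The arm

A 7-joint arm with a two-finger parallel gripper is mounted at the origin on a cart in front of the work surface, level with it; the furniture and walls round the work are solid. World frame = base frame: x ahead of the robot, y to its left, z up, the work surface at z = 0. Lengths are in m, angles in degrees, forces in N, time in s.
With the tool pointing down it reaches from about 0.425 to 0.825 m from the base axis. Payload 3.6 kg.
Tool frame: the origin (TCP) lies midway between the tips of the shut fingers; the grasp point (between the pads) lies 19 mm behind it (ctrl.hold_point_z is the distance from the TCP to the grasp point, in m); z points along the fingers, y is the direction in which the jaws open and shut (so a half turn about z gives the same grasp; the last joint's range is limited). The gripper opens to 93 mm and grips with 3 to 60 N. Pads are 15 mm wide; open, the fingers measure 128 mm over their backs; the gripper's body (75 mm by 188 mm) begins 65 mm behind the grasp point.
Start: joints at [64.372, 35.231, -0.722, 81.555, 0.464, 63.22, -2.315], TCP at [0.266, -0.593, 0.219] pointing down, gripper open.
Joint ranges: [-178.69, 178.69], [-17.37, 117.87], [-77.05, 75.6], [15.02, 138.74], [-78.02, 258.01], [0.78, 113.62], [-162.83, 162.83]. Speed limits (degrees/s): [159.86, 159.86, 180, 180, 180, 180, 180].

### API

Orientations are given as a 3x3 rotation matrix whose columns are the frame's x, y, z axes.
In Python, from workcell import ctrl, grab_frame, camera_model gives the robot as it stands.
- The arm moves only by the tool carry_out, never from a script. Its argument "increments" is a list of rows, each a list of 3 entries, a list of its own where there are three numbers: the shift along the tool's x, y, z in m, then the turn, a rotation vector about the tool's x, y, z in rad, then the opening in per cent of the stroke, from 0 (shut) to 100 (fully open). A call has exactly 8 rows; each row shifts and turns the pose as measured when the row begins, along the tool's axes as they then stand; what a row does not reach is not made up. A row lasts 1/8 s, in which the tool goes at most 62.5 mm and 10.7 degrees, less where a joint would pass 70% of its speed; a pose out of reach is approached as far as the arm can. A call with a gripper value outside its range is refused whole. The fingers move at their own pace and stop on an object; the grip force is fixed at half the most. Time passes only in rows, so rows that do not move let the fingers close, or fill a call up. It gives the time, the measured TCP pose, the force and the opening at its end, in the units of the state.
- ctrl.get_state(): the state, without advancing time (a new reading comes with each control period).
- grab_frame(name): name is "scene" or "top" or "wrist"; returns (picture, depth): 400x640x3 uint8, red, green, blue; 400x640 float32, m along the optical axis (not along the pixel's ray), 0 where there is no reading.
- camera_model(name): a dict with "camera_matrix" (3x3 intrinsics, pixels), "k1" (the pictures are not rectified: a ray, as slopes to the right and down, at radius r is drawn at 1 + k1 r^2 times it, then the intrinsics apply), "cam_to_world" (4x4, takes a point from camera to world coordinates). Camera axes: x right, y up, looking along -z (the intrinsics and any distortion apply to the point x, -y, -z); pixel columns grow to the right and rows downward; lengths in m; the calibration is good to about 2 mm. A picture is of the moment at which its call begins: read the wrist's pose just before it. camera_model takes no time and is no camera call; for the wrist camera it gives the pose at the moment of the call.
- ctrl.job_done(): hands the job in, once; it reports no verdict.
The state is a dict: "t": time; "joints": joint angles; "qd": joint speeds; "joint_torque": joint torques, N m; "ee_pos": TCP position; "tool_rot": TCP orientation; "wrist_force": force on the tool from outside, world axes, zero at the start; "moment": the same for the moment, N m; "grip_width": opening from 0.0 (shut) to 1.0 (fully open).
Only numpy, scipy, OpenCV 4.12 (cv2) and the standard library are available. Lean on these libraries where they do the work, as an engineer would, in place of code of your own. Each camera call takes 0.05 s, during which the arm holds its last target.

### The job

Get the drill jig ready to drill the brass nameplate blank that lies in it: swing the open leaf down on to its two spring plungers, turn the swing hasp over the leaf's lug as far as its stop, then take the pin with the biggest round knob out of the wooden block and push it down through the hasp's eye and the leaf into the base until its shoulder sits on the leaf. The plungers keep pushing the leaf up a little, so finish while still gripping the knob and pressing it down, so that the leaf stays fully shut for the drilling. Leave the other two pins in the block, and everything else, where they are.

Things in the scene. Friction and masses are not known exactly. Their poses are not given: they have to be found in the camera images.
- jig: leaf drill jig, immovable: dark steel base 170 x 176 x 22 mm, a brass blank fixed in its seat. Origin on the table; x from the front (lug, hasp; robot side) to the hinge at the rear, y to its left, z up. In its frame (mm): base x -95 to 75, y -88 to 88; pin hole (-66, 0); hinge axis along y at x 65, z 28; hasp pivot (-66, 75); stop dowel 7 mm wide at (-55, 46), 46 mm tall
- pin_hole (a point): on the axis of the pin hole, level with the shut leaf's top face, 32 mm above the table. The hole, 12 mm wide, goes down through the leaf's lug (8 mm) and, below a 2 mm gap, through the base (22 mm) to the table. Axes as the jig's
- leaf_hinge (a point): middle of the leaf's hinge axis, 28 mm above the table; the axis is the jig's y. The leaf is an aluminium frame 8 mm thick and 116 mm wide, reaching 115 mm from this axis, then a lug 38 mm wide to 152 mm; its mid-plane goes through the axis. Its window, 46 x 62 mm, lies 38 to 85 mm from the axis. Axes as the jig's
- leaf (a joint): angle of the leaf, rad: 0 fully shut and level, grows as it swings up and back to the rear (at most 1.45). Hinge friction (0.15 N m) holds the leaf (0.25 kg) where it is left. From 0.045 rad down two spring plungers 110 mm from the axis push it up (5 N in all, rising to 11 N when shut): left alone it rests at 0.045 rad; 7 to 9 N down at the lug's hole shuts it fully, against a hard stop
- leaf_lug (a point): centre of the pin hole on the top face of the leaf's lug, 131 mm from the hinge axis; moves with the leaf
- hasp (a joint): angle of the swing hasp, rad, about an upright pivot: 0 at its stop, arm along the jig's -y and eye over the pin hole; grows clockwise seen from above (1.57: arm along the jig's -x). Steel arm 14 mm wide, 41 to 48 mm above the table; eye 38 mm wide with a 24 mm hole, 75 mm from the pivot. It clears the lug of a leaf resting on its plungers by 2 mm; light friction (0.03 N m) keeps it put
- hasp_pivot (a point): pivot of the hasp, on the hasp's top face, 48 mm above the table; a cap screw 15 mm wide stands 5 mm above it. Axes as the jig's
- hasp_stud (a point): round thumb stud on the hasp's arm, 12 mm in diameter, standing 18 mm up from the arm (48 to 66 mm above the table), 32 mm from the pivot; this point is 58 mm above the table
- pin_knob (a point): centre of the knob of the shoulder pin, steel, 86 mm long, 0.12 kg, upright in the wooden block: round knob 27 mm wide, 26 mm tall (the biggest); under it a neck 18 mm wide, 32 mm long, whose flat underside is the shoulder; then the shank, 10 mm wide, 28 mm long, its last 9 mm tapering to 5 mm. This point is 45 mm above the shoulder, 73 mm above the tip; z along the pin
- pin_block: wooden block 186 x 60 x 42 mm, immovable, origin under its centre, x along its length; three holes 13 mm wide, 34 mm deep, 60 mm apart along x. The three pins stand in them in any order, their shoulders on its top
- slim_pin_top (a point): centre of the knob (19 mm wide) of a slimmer, shorter pin that stays in the block
- t_pin_bar (a point): middle of the 50 mm cross bar of the T-shaped pin that stays in the block
- loupe_mid (a point): black eye loupe, 41 mm across, 34 mm tall; a bystander, loose; this point lies half-way up
- cork_block_mid (a point): cork block 57 x 77 x 32 mm; a bystander, loose; this point lies at its centre
- pencil_mid (a point): red pencil lying, 150 mm long, 8 mm thick; a bystander, loose; this point lies at mid-height
- punch_5_mid (a point): steel punch lying, 100 mm long, 10 mm thick; a bystander, loose; this point lies at mid-height
Mind the look-alikes: they are no part of the job. Leave any green or pink look-alike of the part that bears pin_knob alone.

How it is judged (in metres and radians):
On the way, in this order (a step that is already met when the one before it is completed fails the run):
1. the leaf is swung down on to its plungers (value of joint leaf below 0.09 rad), for 0.2 s.
2. the hasp is turned over the lug of the lowered leaf, up to its stop (value of joint hasp below 0.08 rad and value of joint leaf below 0.09 rad), for 0.2 s.
At the end, for the whole second after the job is handed in: the fingers still hold the pin (over 1 N) and press its shoulder on the leaf (over 2 N); pin upright within 0.07 rad, within 5 mm of the hole's axis, knob centre less than 48.5 mm above the shut leaf's top face (45 mm when home); leaf under 0.015 rad; hasp under 0.1 rad (value of joint leaf below 0.015 rad and value of joint hasp below 0.1 rad and horizontal distance between pin_knob and pin_hole below 0.005 m and z of pin_knob in the frame of pin_hole between 0.042 and 0.0485 m and angle between pin_knob's own z axis and vertical below 0.07 rad and contact force between the fingers and lock_pin above 1 N and contact force between lock_pin and jig above 2 N); the arm keeps its last pose, push and grip.
It fails at once if another pin, or a bystander, is moved more than 30 mm (distance of any of slim_pin_top, t_pin_bar, loupe_mid, cork_block_mid, pencil_mid, punch_5_mid from where it was at the start of the episode above 0.03 m).
It also fails if it takes over 67 s, if anything falls off the work surface, if the arm or the gripper's body presses on something with over 40 N, if the wrist force passes 120 N, or if a joint passes its speed limit or range.

## Working session

There is one attempt and no reset: what is moved stays moved. The work goes in short steps, Python scripts to look and compute and a tool call to move; the robot and the scene stay as the last step left them, time stands still between calls to the robot, and variables do not carry over. Pictures are saved under pics/ and viewed, and the job is handed in when it is done.

Besides the shell and the picture viewer there is one more tool, called after ">>>" as a command line: name --argument value ..., lists and objects as JSON in quotes. carry_out: Moves the arm, as the interface text tells. Its arguments: {"type":"object","properties":{"increments":{"type":"array"}},"required":["increments"]}

```bash
ls; mkdir -p pics; python3 - <<'E'
from workcell import ctrl, grab_frame, camera_model
import cv2, numpy as np
s=ctrl.get_state(); print(s, ctrl.hold_point_z)
for n in ["scene","top","wrist"]:
    m=camera_model(n); print(n,m)
    p,d=grab_frame(n); cv2.imwrite(f"pics/{n}0.png",p[:,:,::-1]); np.save(f"pics/{n}0_d.npy",d)
    np.savez(f"pics/{n}0_m.npz",**m)
print(ctrl.get_state()['t'])
E
```

```text
pics
{'t': 0.0, 'joints': array([64.3732785 , 35.2891804 , -0.72283023, 81.63899517,  0.46655477,
       63.21948191, -2.3164855 ]), 'qd': array([-0.02699312, -0.03211091, -0.09003988, -0.07380553,  0.01845239,
        0.09746045,  0.02641061]), 'joint_torque': array([-3.13401133e-04, -4.58935797e+01,  2.08794018e-01, -1.65743798e+01,
       -6.10426976e-02,  2.06043874e-02,  2.50379426e-04]), 'ee_pos': array([ 0.26518093, -0.59259454,  0.21749544]), 'tool_rot': array([[ 9.12751955e-01,  4.08512743e-01, -1.09935428e-03],
       [ 4.08514215e-01, -9.12749124e-01,  2.27449740e-03],
       [-7.42734894e-05, -2.52515380e-03, -9.99996809e-01]]), 'wrist_force': array([ 0.23757475,  0.23837717, -0.53089759]), 'moment': array([-0.01629222, -0.02906385, -0.02169604]), 'grip_width': 1.000709377677532} 0.0188
scene {'camera_matrix': array([[457.13040085,   0.        , 324.17800661],
       [  0.        , 457.13040085, 196.79561276],
       [  0.        ,   0.        ,   1.        ]]), 'k1': -0.1362208640238483, 'cam_to_world': array([[ 0.89515255,  0.2711493 , -0.3538078 ,  0.14795817],
       
[... 419 characters left out ...]
  0.97643625, -0.20650272,  0.36003926],
       [-0.99802096, -0.06236619,  0.00803931, -0.06843236],
       [-0.00502892,  0.20659796,  0.978413  ,  1.11581314],
       [ 0.        ,  0.        ,  0.        ,  1.        ]])}
wrist {'camera_matrix': array([[280.98875432,   0.        , 318.67389765],
       [  0.        , 280.98875432, 197.98478882],
       [  0.        ,   0.        ,   1.        ]]), 'k1': -0.047484334365548615, 'cam_to_world': array([[ 0.40770065,  0.88415767,  0.2281346 ,  0.32716178],
       [-0.91311158,  0.3955151 ,  0.09896997, -0.56478467],
       [-0.00272562, -0.24866247,  0.96858636,  0.38318767],
       [ 0.        ,  0.        ,  0.        ,  1.        ]])}
0.15
```

View pics/scene0.png

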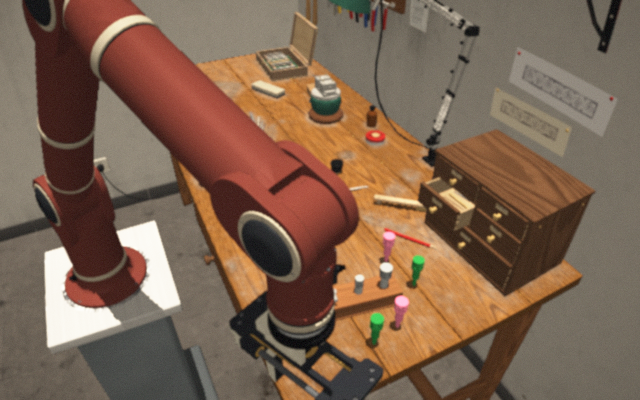

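View pics/top0.png

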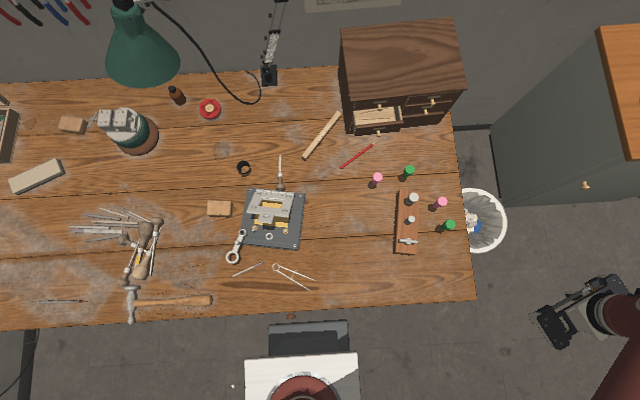

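View pics/wrist0.png

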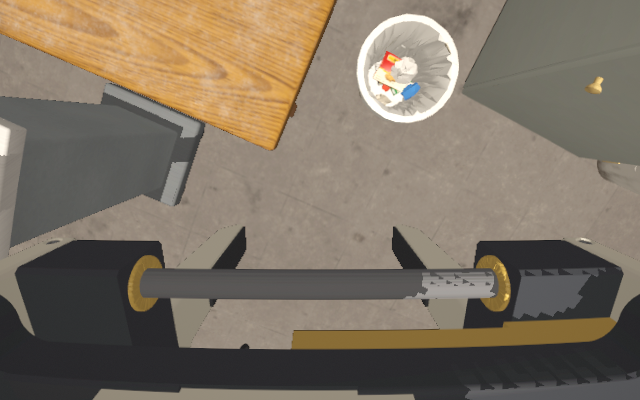

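```bash
python3 - <<'E'
import cv2
p=cv2.imread("pics/top0.png")
a=cv2.resize(p[150:280,210:330],None,fx=5,fy=5,interpolation=cv2.INTER_CUBIC)[:600]
cv2.imwrite("pics/topjig.png",cv2.resize(p[160:275,215:325],None,fx=5,fy=5,interpolation=cv2.INTER_CUBIC))
cv2.imwrite("pics/topblk.png",cv2.resize(p[150:270,350:480],None,fx=5,fy=5,interpolation=cv2.INTER_CUBIC))
E
```

```text
(no output)
```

View pics/topjig.png

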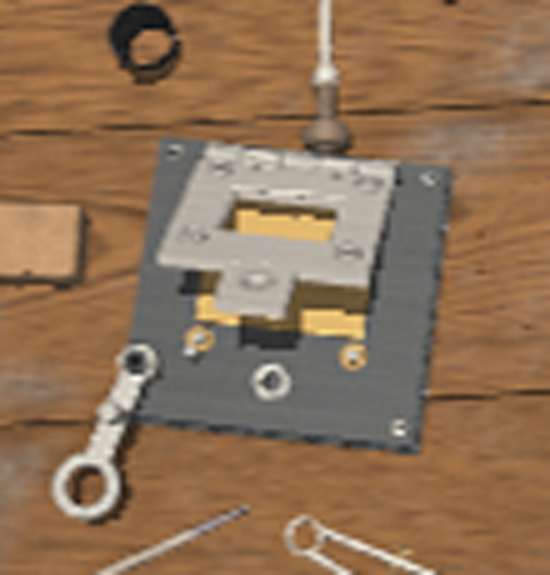

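View pics/topblk.png

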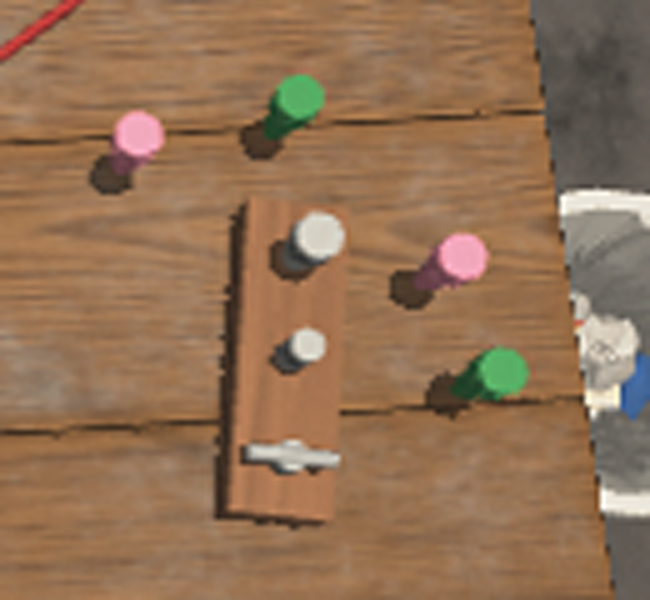

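```bash
cat > h.py <<'E'
import numpy as np, cv2
from workcell import ctrl, grab_frame, camera_model
def ray(m,u,v):
    K=np.array(m['camera_matrix']);k=float(m['k1']);T=np.array(m['cam_to_world'])
    a=np.array([(u-K[0,2])/K[0,0],(v-K[1,2])/K[1,1]])
    b=cv2.undistortPoints(np.array([[[u,v]]],float),K,np.array([k,0,0,0,0.]))[0,0]
    d=T[:3,:3]@np.array([b[0],-b[1],-1.]); return T[:3,3],d
def onz(m,u,v,z):
    o,d=ray(m,u,v); return o+d*(z-o[2])/d[2]
def dep(m,u,v,D):
    o,d=ray(m,u,v); return o+d*D
def proj(m,P):
    T=np.array(m['cam_to_world']);c=T[:3,:3].T@(np.asarray(P,float)-T[:3,3])
    x=np.array([c[0]/-c[2],-c[1]/-c[2]]);x=x*(1+float(m['k1'])*(x@x));K=np.array(m['camera_matrix'])
    return np.array([K[0,0]*x[0]+K[0,2],K[1,1]*x[1]+K[1,2]])
def save(n,name):
    m=camera_model(n);p,d=grab_frame(n);cv2.imwrite(f"pics/{name}.png",p[:,:,::-1]);np.save(f"pics/{name}_d.npy",d);np.savez(f"pics/{name}_m.npz",**m);return m,p,d
def load(name):
    return dict(np.load(f"pics/{name}_m.npz")),cv2.imread(f"pics/{name}.png")[:,:,::-1],np.load(f"pics/{name}_d.npy")
E
python3 - <<'E'
from h import *
m,p,d=load("top0")
def j(x,y): return x/5+215-.4,y/5+160-.4
def b(x,y): return x/5+350-.4,y/5+150-.4
print("corners z22")
C=[onz(m,*j(*q),.022) for q in [(165,138),(452,165),(420,452),(130,420)]]
for c in C: print(c)
c=np.mean(C,0);print('center',c)
e=(C[0]+C[1]-C[2]-C[3])/2; f=(C[0]+C[3]-C[1]-C[2])/2
print(np.linalg.norm(e),np.degrees(np.arctan2(e[1],e[0])),np.linalg.norm(f),np.degrees(np.arctan2(f[1],f[0]))-90)
print('hole',onz(m,*j(272,381),.022))
print('pivot',onz(m,*j(138,361),.053),'eye',onz(m,*j(88,487),.048))
def dd(u,v): return dep(m,u,v,d[int(round(v)),int(round(u))])
for q in [(258,280),(250,300),(190,235),(345,250),(375,180),(220,165),(285,270)]: print('leaf',q,dd(*j(*q)))
for n,q in [('big',(319,236)),('slim',(307,346)),('t',(292,456)),('blkUL',(248,198)),('blkUR',(345,212)),('blkLR',(332,522)),('blkLL',(228,513)),('p1',(138,133)),('g1',(300,100)),('p2',(463,258)),('g2',(503,373))]: print(n,dd(*b(*q)), onz(m,*b(*q),.042))
print('bigtop z.100',onz(m,*b(319,236),.100))
for n,q in [('loupe',(244,168)),('cork',(219,208))]: print(n,dd(*q))
for n,q in [('drawercab',(400,90)),('cabcorner',(345,130)),('lamp',(140,50)),('jar',(280,180))]: print(n,dd(*q))
E
```

```text
corners z22
[0.64281198 0.13385997 0.022     ]
[ 0.61488444 -0.03923091  0.022     ]
[ 0.44371676 -0.01095599  0.022     ]
[0.47323842 0.15837649 0.022     ]
center [0.5436629  0.06051239 0.022     ]
0.17240325902690581 -8.806881521657209 0.1736045535110199 -9.52395480819473
hole [0.49087945 0.07419216 0.022     ]
pivot [0.50360774 0.14671352 0.053     ] eye [0.43398399 0.17758434 0.048     ]
leaf (258, 280) [0.53525537 0.06754752 0.11661697]
leaf (250, 300) [0.52057561 0.06891262 0.14045231]
leaf (190, 235) [0.56411777 0.10520817 0.10935932]
leaf (345, 250) [0.55186069 0.02079827 0.10076159]
leaf (375, 180) [0.60199379 0.00573364 0.05091696]
leaf (220, 165) [0.61734667 0.09683737 0.04895588]
leaf (285, 270) [0.53981256 0.052602   0.1168307 ]
big [ 0.56587812 -0.34422045  0.09705382] [ 0.57700167 -0.35912406  0.042     ]
slim [ 0.50563813 -0.332958    0.08703027] [ 0.51201106 -0.3445364   0.042     ]
t [ 0.44666442 -0.32251178  0.0669459 ] [ 0.44872468 -0.32855472  0.042     ]
blkUL [ 0.61190839 -0.3293646   0.00118178] [ 0.60268485 -0.31980916  0.042     ]
blkUR [ 0.59048603 -0.37610725  0.04212469] [ 0.59051279 -0.37614298  0.042     ]
blkLR [ 0.41176249 -0.35823739 -0.00105114] [ 0.40976874 -0.34706644  0.042     ]
blkLL [ 0.41933366 -0.29129162  0.02744974] [ 0.41854095 -0.28831223  0.042     ]
p1 [ 0.63498798 -0.25069473  0.08603328] [ 0.64674476 -0.25848825  0.042     ]
g1 [ 0.64859993 -0.34556222  0.08601407] [ 0.66093314 -0.35740687  0.042     ]
p2 [ 0.55039464 -0.42691918  0.08532854] [ 0.55839847 -0.44199239  0.042     ]
g2 [ 0.48391827 -0.44062831  0.08482479] [ 0.48906391 -0.45608844  0.042     ]
bigtop z.100 [ 0.56528285 -0.34342289  0.1       ]
loupe [0.71024762 0.14714672 0.00290761]
cork [0.58266006 0.21930382 0.02845779]
drawercab [ 0.82055201 -0.3046025   0.23558054]
cabcorner [ 0.81578249 -0.17749314  0.00302753]
lamp [0.76343844 0.21647156 0.54205775]
jar [0.66026966 0.03508317 0.01780993]
```

>>> carry_out --increments '[[[0.02, -0.024, -0.005], [0, 0, 0], 100], [[0.038, -0.047, -0.005], [0, 0, 0], 100], [[0.038, -0.047, -0.005], [0, 0, 0], 100], [[0.038, -0.047, -0.005], [0, 0, 0], 100], [[0.038, -0.047, -0.005], [0, 0, 0], 100], [[0.038, -0.047, 0], [0, 0, 0], 100], [[0.038, -0.047, 0], [0, 0, 0], 100], [[0.038, -0.047, 0], [0, 0, 0], 100]]'

```text
t: 1.15
ee_pos: [0.3844, -0.145, 0.2414]
tool_rot: [[0.917, 0.399, -0.001], [0.399, -0.917, 0.002], [-0.0, -0.002, -1.0]]
wrist_force: [0.8, -0.8, -0.1]
grip_width: 1.002
```

>>> carry_out --increments '[[[0.026, -0.031, 0], [0, 0, 0.142], 100], [[0.021, -0.035, 0], [0, 0, 0.142], 100], [[0.016, -0.037, 0], [0, 0, 0.142], 100], [[0.011, -0.039, 0], [0, 0, 0.142], 100], [[0.005, -0.04, 0], [0, 0, 0], 100], [[0.005, -0.04, 0], [0, 0, 0], 50], [[0, 0, 0], [0, 0, 0], 0], [[0, 0, 0], [0, 0, 0], 0]]'

```text
t: 2.15
ee_pos: [0.4541, 0.1, 0.2413]
tool_rot: [[0.986, -0.166, -0.002], [-0.166, -0.986, 0.002], [-0.002, -0.002, -1.0]]
wrist_force: [0.3, -0.5, 0.1]
grip_width: 0.731
```

```bash
python3 - <<'E'
from h import *
s=ctrl.get_state();print(s['t'],s['ee_pos'],s['tool_rot'],s['grip_width'],s['wrist_force'],s['joints'])
save("wrist","w1");
s=ctrl.get_state();print(s['ee_pos'])
E
```

```text
2.15 [0.45410356 0.10004307 0.24131067] [[ 0.9861268  -0.16598467 -0.00173841]
 [-0.16598112 -0.98612687  0.00201674]
 [-0.00204904 -0.00170022 -0.99999646]] 0.7305942704235558 [ 0.32494671 -0.46871245  0.05455243] [  -7.74616256   17.71714411   -9.6188312   108.67406232    3.43305039
   53.95332201 -118.49587549]
[0.45410236 0.1002353  0.24138207]
```

View pics/w1.png

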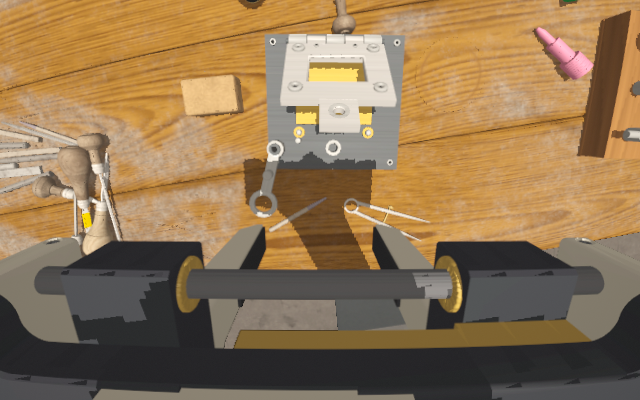

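```bash
python3 - <<'E'
import cv2
p=cv2.imread("pics/w1.png")
cv2.imwrite("pics/w1z.png",cv2.resize(p[28:228,235:435],None,fx=3,fy=3,interpolation=cv2.INTER_CUBIC))
E
```

```text
(no output)
```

View pics/w1z.png

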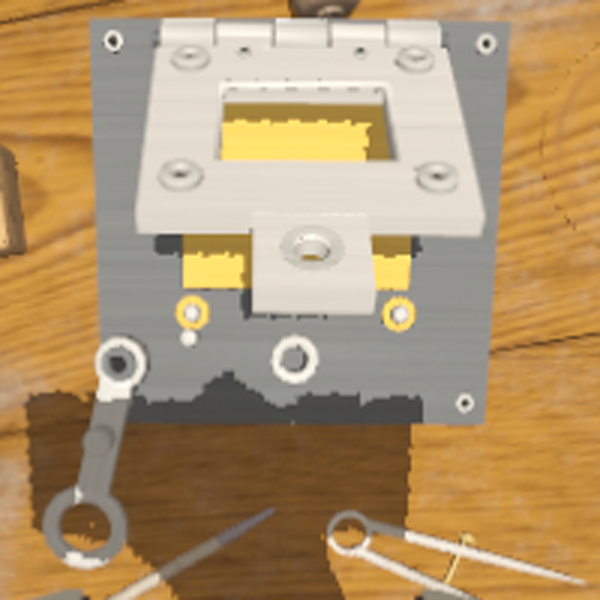

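```bash
python3 - <<'E'
from h import *
m,p,d=load("w1")
j=lambda x,y:(x/3+235-.33,y/3+28-.33)
A={}
for n,x,y,z in [('UL',91,18,22),('UR',510,22,22),('LR',485,424,22),('hole',294,358,22),('pivot',120,363,53),('eye',85,526,48),('stud',99,440,66),('dowel',188,338,46),('pl1',192,312,30),('pl2',400,314,30)]:
    A[n]=onz(m,*j(x,y),z/1000); print(n,A[n].round(4))
# fit jig pose
J={'UL':(75,88),'UR':(75,-88),'LR':(-95,-88),'hole':(-66,0),'pivot':(-66,75),'dowel':(-55,46)}
P=np.array([J[k] for k in J])/1000;Q=np.array([A[k][:2] for k in J])
pc,qc=P.mean(0),Q.mean(0);H=(P-pc).T@(Q-qc);a=np.arctan2(H[0,1]-H[1,0],H[0,0]+H[1,1]);R=np.array([[np.cos(a),-np.sin(a)],[np.sin(a),np.cos(a)]])
o=qc-R@pc;print('yaw',np.degrees(a),'o',o);print(((P@R.T+o)-Q)*1000)
for n,q in [('hole',(-66,0)),('pivot',(-66,75)),('hinge',(65,0))]: print(n,o+R@np.array(q)/1000)
for n in['eye','stud']:
    v=R.T@(A[n][:2]-o)*1000-np.array([-66,75]);print(n,v,np.linalg.norm(v),np.degrees(np.arctan2(v[1],v[0])))
def loc(u,v):
    w=dep(m,*j(u,v),d[int(round(j(u,v)[1])),int(round(j(u,v)[0]))]); return np.r_[R.T@(w[:2]-o),w[2]]*1000
for q in [(270,300),(350,300),(270,230),(180,210),(440,215),(190,100),(420,100),(200,400),(300,380)]:print(loc(*q).round(1))
E
```

```text
UL [0.6432 0.1367 0.022 ]
UR [ 0.6129 -0.0354  0.022 ]
LR [ 0.4459 -0.0068  0.022 ]
hole [0.4901 0.0754 0.022 ]
pivot [0.5027 0.1481 0.053 ]
eye [0.4351 0.1788 0.048 ]
stud [0.4742 0.1607 0.066 ]
dowel [0.5077 0.1189 0.046 ]
pl1 [0.5178 0.1164 0.03  ]
pl2 [0.5019 0.027  0.03  ]
yaw -9.934922247329487 o [0.55448872 0.06356675]
[[ 0.36062075  0.64761328]
 [ 0.23317804 -0.63342256]
 [-0.21916727  0.12083263]
 [-0.6270388  -0.41642863]
 [-0.28115146  0.7752617 ]
 [ 0.53355873 -0.49385641]]
hole [0.48947843 0.0749537 ]
pivot [0.50241815 0.14882902]
hinge [0.618514   0.05235233]
eye [-71.44263252  17.92492063] 73.65699234427886 165.9152609854297
stud [-29.80319742   6.86007425] 30.58253088364919 167.03748777525294
[-39.1  13.8 137.6]
[-39.  -11.  138.4]
[-16.9  13.7 118.5]
[-10.3  43.5 112.9]
[-11.3 -42.9 113.2]
[33.5 43.2 65.9]
[ 34.6 -43.4  64. ]
[-84.6  43.1  22.5]
[-75.4  -2.4  21.4]
```

>>> carry_out --increments '[[[0.02, 0.004, 0], [0, 0, 0], 0], [[0.04, 0.008, 0], [0, 0, 0], 0], [[0.033, 0.007, 0], [0, 0, 0], 0], [[0, 0, 0.03], [0, 0, 0], 0], [[0, 0, 0.03], [0, 0, 0], 0], [[0, 0, 0.03], [0, 0, 0], 0], [[0, 0, 0.0], [0, 0, 0], 0], [[0, 0, 0.0], [0, 0, 0], 0]]'

```text
t: 3.2
ee_pos: [0.5444, 0.0511, 0.1507]
tool_rot: [[0.983, -0.185, 0.0], [-0.185, -0.983, -0.003], [0.001, 0.003, -1.0]]
wrist_force: [0.3, 0.3, 0.2]
grip_width: 0.008
```

```bash
cat >> h.py <<'E'
JO=np.array([0.55449,0.06357]);JA=np.radians(-9.93);JR=np.array([[np.cos(JA),-np.sin(JA)],[np.sin(JA),np.cos(JA)]])
def injig(w): return np.r_[JR.T@(np.asarray(w)[:2]-JO),w[2]]*1000
def st():
    s=ctrl.get_state();print('t',s['t'],'world',s['ee_pos'].round(4),'jig',injig(s['ee_pos']).round(1),'yaw',np.degrees(np.arctan2(s['tool_rot'][1,0],s['tool_rot'][0,0])).round(2),'tilt',s['tool_rot'][:2,2].round(4),'g',round(s['grip_width'],3),'F',s['wrist_force'].round(1),'j',s['joints'].round(1));return s
E
python3 - <<'E'
from h import *
st()
E
```

```text
t 3.2 world [0.5444 0.0511 0.1507] jig [ -7.8 -14.  150.7] yaw -10.69 tilt [ 0.0004 -0.0034] g 0.008 F [0.3 0.3 0.2] j [  -3.1   30.7   -7.1  103.6    5.3   46.  -113.6]
```

>>> carry_out --increments '[[[-0.002, -0.007, 0.01], [0, 0, 0], 0], [[-0.002, -0.007, 0.015], [0, 0, 0], 0], [[-0.003, 0, 0.015], [0, 0, 0], 0], [[-0.003, 0, 0.015], [0, 0, 0], 0], [[-0.004, 0, 0.015], [0, 0, 0], 0], [[-0.004, 0, 0.015], [0, 0, 0], 0], [[-0.004, 0, 0.015], [0, 0, 0], 0], [[-0.003, 0, 0.005], [0, 0, 0], 0]]'

```text
t: 4.2
ee_pos: [0.5238, 0.0761, 0.0423]
tool_rot: [[0.984, -0.18, 0.007], [-0.18, -0.984, 0.0], [0.007, -0.002, -1.0]]
wrist_force: [-0.1, -1.1, -0.2]
grip_width: 0.007
```

```bash
python3 - <<'E'
from h import *
st()
save("top","t2")
m,p,d=load("t2")
cv2.imwrite("pics/t2z.png",cv2.resize(p[130:290,190:350,::-1],None,fx=3.5,fy=3.5,interpolation=cv2.INTER_CUBIC))
E
```

```text
t 4.2 world [0.5238 0.0761 0.0423] jig [-32.4   7.1  42.3] yaw -10.35 tilt [0.0073 0.0004] g 0.007 F [-0.1 -1.1 -0.2] j [  -7.    38.8   -5.5  111.8    7.2   29.3 -118. ]
```

View pics/t2z.png

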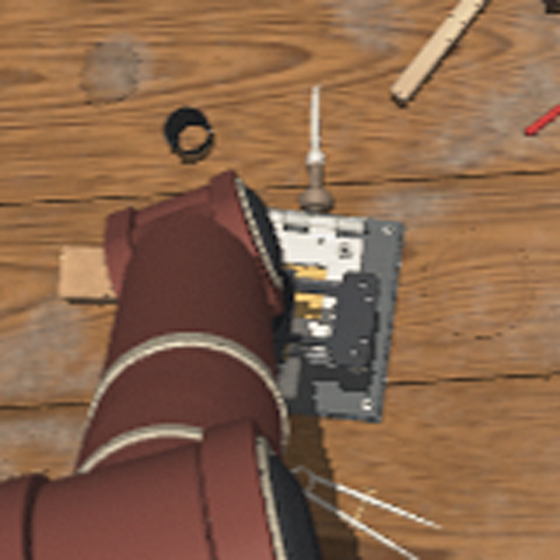

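>>> carry_out --increments '[[[0, 0, 0.003], [0, 0, 0], 0], [[0, 0, 0.003], [0, 0, 0], 0], [[0, 0, 0.002], [0, 0, 0], 0], [[0, 0, 0.001], [0, 0, 0], 0], [[0, 0, 0], [0, 0, 0], 0], [[0, 0, -0.02], [0, 0, 0], 0], [[0, 0, -0.03], [0, 0, 0], 0], [[0, 0, -0.02], [0, 0, 0], 0]]'

```text
t: 5.25
ee_pos: [0.5234, 0.0765, 0.1064]
tool_rot: [[0.984, -0.18, 0.007], [-0.18, -0.984, 0.0], [0.007, -0.002, -1.0]]
wrist_force: [-0.2, -0.7, -1.0]
grip_width: 0.006
```

```bash
python3 - <<'E'
from h import *
st()
save("wrist","w3")
E
```

```text
t 5.25 world [0.5234 0.0765 0.1064] jig [-32.9   7.4 106.4] yaw -10.36 tilt [0.0073 0.0005] g 0.006 F [-0.2 -0.7 -1. ] j [  -6.2   32.9   -6.7  109.2    6.1   37.9 -117. ]
```

View pics/w3.png

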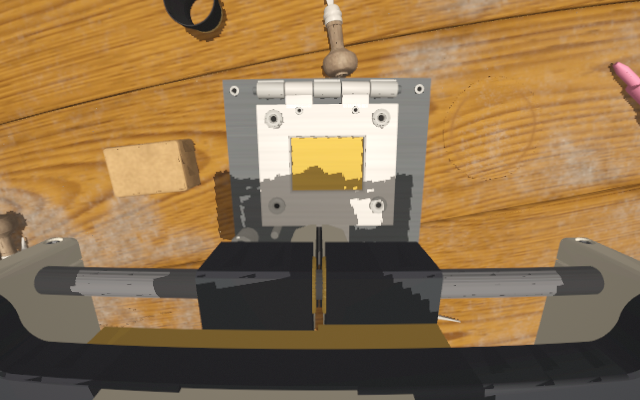

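```bash
python3 - <<'E'
from h import *
m,p,d=load("w3")
for u,v in [(300,220),(340,215),(310,206),(270,150),(385,150),(320,115),(230,120)]:
    print(u,v,injig(dep(m,u,v,d[v,u])).round(1))
E
```

```text
300 220 [-45.   24.2  36.5]
340 215 [-40.6 -11.   36.8]
310 206 [-32.2  15.2  36.8]
270 150 [16.2 48.2 34. ]
385 150 [ 15.4 -48.7  33.4]
320 115 [44.2  5.9 32.8]
230 120 [41.5 84.2 21.1]
```

>>> carry_out --increments '[[[-0.01, -0.012, 0], [0, 0, 0], 32], [[-0.018, -0.021, 0], [0, 0, 0], 32], [[-0.018, -0.021, 0], [0, 0, 0], 32], [[-0.018, -0.021, 0], [0, 0, 0], 32], [[0, 0, 0], [0, 0, 0.114], 32], [[0, 0, 0], [0, 0, 0.114], 32], [[0, 0, 0], [0, 0, 0], 32], [[0, 0, 0], [0, 0, 0], 32]]'

```text
t: 6.3
ee_pos: [0.4664, 0.1711, 0.1019]
tool_rot: [[0.919, -0.395, 0.002], [-0.395, -0.919, 0.002], [0.001, -0.002, -1.0]]
wrist_force: [1.2, -0.8, -0.0]
grip_width: 0.318
```

```bash
python3 - <<'E'
from h import *
st()
save("wrist","w4")
E
```

```text
t 6.3 world [0.4664 0.1711 0.1019] jig [-105.3   90.7  101.9] yaw -23.24 tilt [0.0019 0.0016] g 0.318 F [ 1.2 -0.8 -0. ] j [ -21.1   31.1   -2.3  114.2    2.    34.5 -137.9]
```

View pics/w4.png

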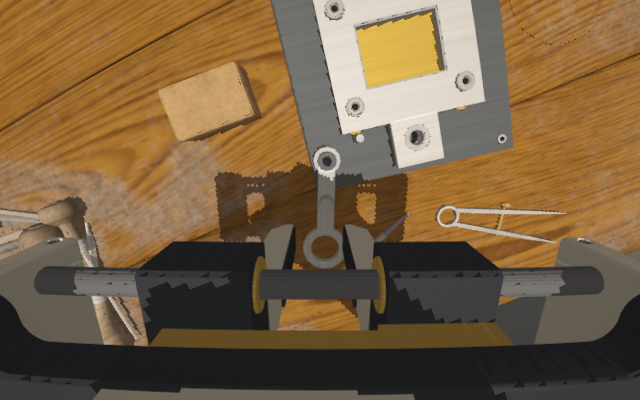

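>>> carry_out --increments '[[[0.005, 0.003, 0], [0, 0, 0], 32], [[0.005, 0.003, 0], [0, 0, 0], 32], [[0, 0, 0], [0, 0, 0], 32], [[0, 0, 0.01], [0, 0, 0], 32], [[0, 0, 0.01], [0, 0, 0], 32], [[0, 0, 0], [0, 0, 0], 32], [[0, 0, 0.0], [0, 0, 0], 32], [[0, 0, 0], [0, 0, 0], 32]]'

```text
t: 7.35
ee_pos: [0.4737, 0.1602, 0.0799]
tool_rot: [[0.919, -0.395, 0.001], [-0.395, -0.919, 0.002], [0.0, -0.002, -1.0]]
wrist_force: [-0.2, 0.3, -0.3]
grip_width: 0.321
```

```bash
python3 - <<'E'
from h import *
st()
m,p,d=save("wrist","w5")
cv2.imwrite("pics/w5z.png",cv2.resize(p[120:280,220:420,::-1],None,fx=4,fy=3.75,interpolation=cv2.INTER_CUBIC))
E
```

```text
t 7.35 world [0.4737 0.1602 0.0799] jig [-96.2  81.3  79.9] yaw -23.25 tilt [0.001  0.0015] g 0.321 F [-0.2  0.3 -0.3] j [ -19.6   33.4   -2.3  114.7    2.3   31.8 -136.7]
```

View pics/w5z.png

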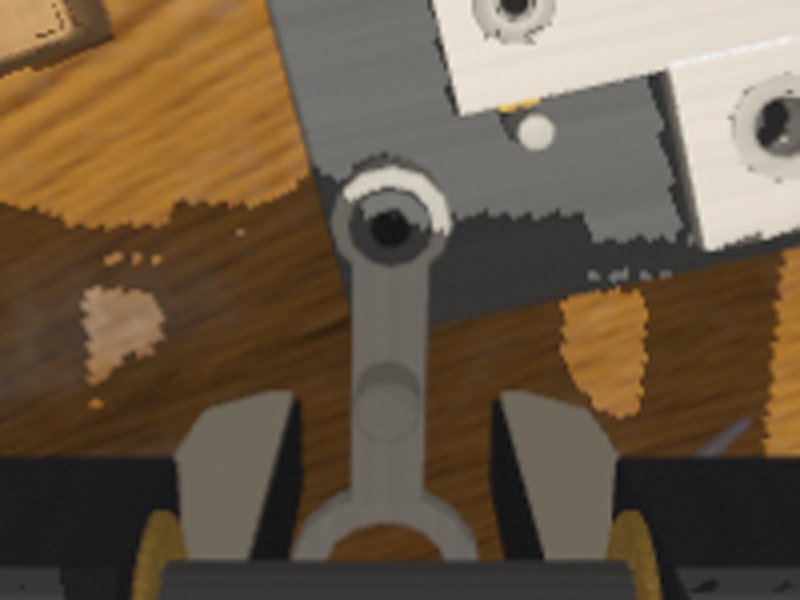

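>>> carry_out --increments '[[[0, 0, 0.01], [0, 0, 0], 32], [[0, 0, 0.012], [0, 0, 0], 32], [[0, 0, 0.004], [0, 0, 0], 22], [[0, 0, 0], [0, 0, 0], 22], [[0.0003, 0.0048, 0], [0, 0, -0.15], 22], [[0.0003, 0.0048, 0], [0, 0, -0.15], 22], [[0.0003, 0.0048, 0], [0, 0, -0.15], 22], [[0, 0, 0], [0, 0, 0], 22]]'

```text
t: 8.4
ee_pos: [0.4721, 0.1481, 0.0522]
tool_rot: [[0.998, 0.058, 0.004], [0.058, -0.998, 0.004], [0.004, -0.004, -1.0]]
wrist_force: [-0.8, 0.6, -0.5]
grip_width: 0.223
```

```bash
cat >> h.py <<'E'
def hasp():
    s=st();w=injig(s['ee_pos'])[:2]-np.array([-66,75]);print('rel pivot r',np.hypot(*w).round(1),'ang',np.degrees(np.arctan2(w[1],w[0])).round(1)%360,'tool ang',(180+np.degrees(np.arctan2(s['tool_rot'][1,0],s['tool_rot'][0,0])-JA))%360)
E
python3 - <<'E'
from h import *
hasp()
m,p,d=save("wrist","w6")
cv2.imwrite("pics/w6z.png",cv2.resize(p[80:280,200:440,::-1],None,fx=3,fy=3,interpolation=cv2.INTER_CUBIC))
E
```

```text
t 8.4 world [0.4721 0.1481 0.0522] jig [-95.8  69.   52.2] yaw 3.35 tilt [0.0037 0.0044] g 0.223 F [-0.8  0.6 -0.5] j [ -13.4   36.1   -9.5  116.7   11.8   27.8 -118.2]
rel pivot r 30.4 ang 191.3 tool ang 193.28214359744172
```

View pics/w6z.png

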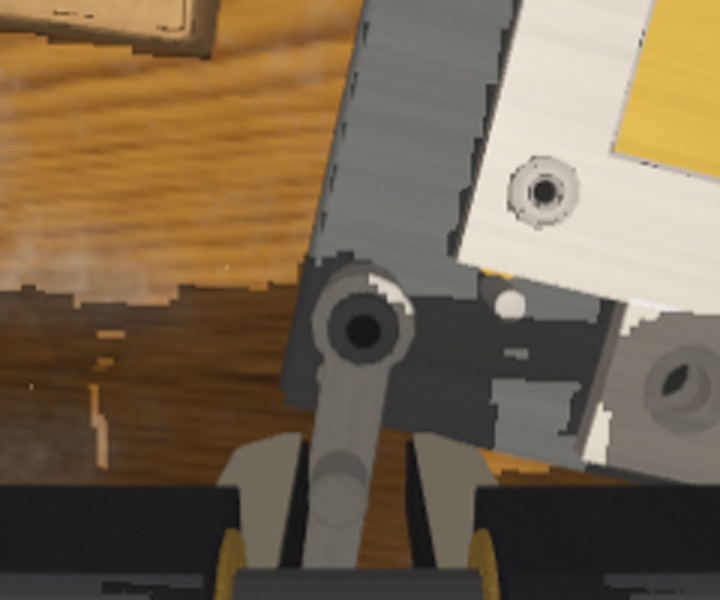

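>>> carry_out --increments '[[[0.0003, 0.0047, 0], [0, 0, -0.15], 22], [[0.0003, 0.0047, 0], [0, 0, -0.15], 22], [[0.0003, 0.0047, 0], [0, 0, -0.15], 22], [[0.0003, 0.0047, 0], [0, 0, -0.15], 22], [[0.0003, 0.0047, 0], [0, 0, -0.15], 22], [[0.0003, 0.0047, 0], [0, 0, -0.15], 22], [[0.0003, 0.0047, 0], [0, 0, -0.15], 22], [[0, 0, 0], [0, 0, 0], 22]]'

```text
t: 9.45
ee_pos: [0.485, 0.1253, 0.052]
tool_rot: [[0.43, 0.903, -0.004], [0.903, -0.43, 0.004], [0.002, -0.005, -1.0]]
wrist_force: [-0.1, 0.4, -1.0]
grip_width: 0.219
```

```bash
python3 - <<'E'
from h import *
hasp()
m,p,d=save("wrist","w7")
cv2.imwrite("pics/w7z.png",cv2.resize(p[80:280,200:440,::-1],None,fx=3,fy=3,interpolation=cv2.INTER_CUBIC))
E
```

```text
t 9.45 world [0.485  0.1253 0.052 ] jig [-79.1  48.8  52. ] yaw 64.56 tilt [-0.0035  0.004 ] g 0.219 F [-0.1  0.4 -1. ] j [  1.2  38.9 -27.3 115.   31.   33.4 -72.8]
rel pivot r 29.3 ang 243.4 tool ang 254.4886739501482
```

View pics/w7z.png

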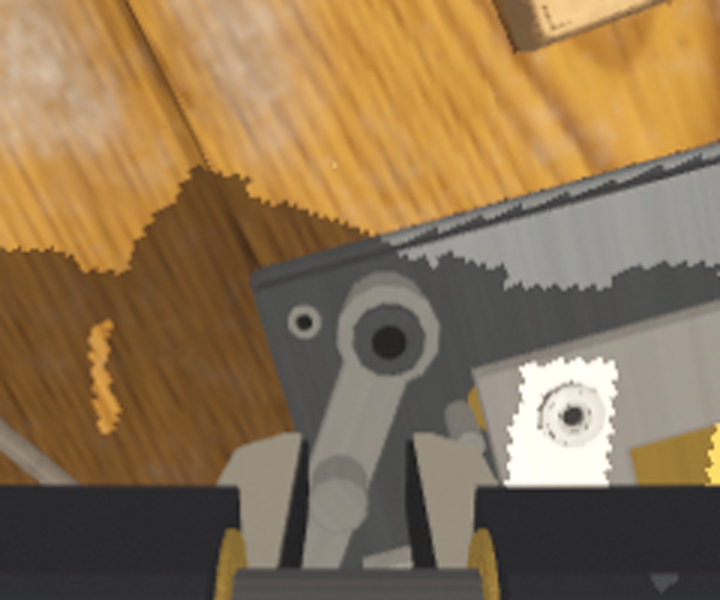

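>>> carry_out --increments '[[[0.0004, 0.0035, 0], [0, 0, -0.06], 22], [[0.0003, 0.0035, 0], [0, 0, -0.06], 22], [[0.0003, 0.0035, 0], [0, 0, -0.06], 22], [[0.0003, 0.0035, 0], [0, 0, -0.06], 22], [[0, 0.003, 0], [0, 0, -0.03], 22], [[0, 0.002, 0], [0, 0, 0], 22], [[0, 0.001, 0], [0, 0, 0], 22], [[0, 0, 0], [0, 0, 0], 22]]'

```text
t: 10.5
ee_pos: [0.4986, 0.1192, 0.051]
tool_rot: [[0.182, 0.983, -0.014], [0.983, -0.182, -0.005], [-0.008, -0.013, -1.0]]
wrist_force: [-1.2, -0.7, 0.3]
grip_width: 0.223
```

```bash
python3 - <<'E'
from h import *
hasp()
m,p,d=save("wrist","w8")
cv2.imwrite("pics/w8z.png",cv2.resize(p[80:280,200:440,::-1],None,fx=3,fy=3,interpolation=cv2.INTER_CUBIC))
E
```

```text
t 10.5 world [0.4986 0.1192 0.051 ] jig [-64.7  45.2  51. ] yaw 79.49 tilt [-0.0144 -0.005 ] g 0.223 F [-1.2 -0.7  0.3] j [  4.6  40.8 -31.7 112.5  34.5  37.3 -60. ]
rel pivot r 29.9 ang 272.5 tool ang 269.42284890980335
```

View pics/w8z.png

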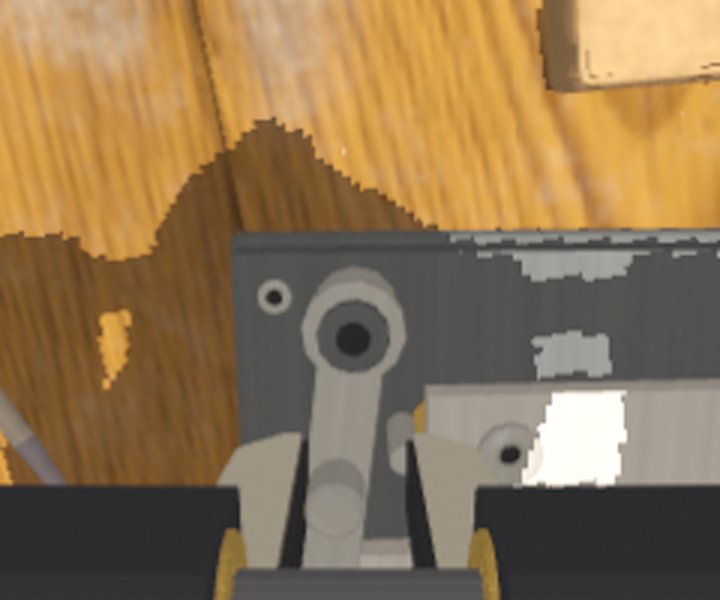

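>>> carry_out --increments '[[[0, 0.0025, 0], [0, 0, 0], 22], [[0, 0.0025, 0], [0, 0, 0], 22], [[0, 0.0025, 0], [0, 0, 0], 22], [[0, 0.002, 0], [0, 0, 0], 22], [[0, 0.002, 0], [0, 0, 0], 22], [[0, 0.001, 0], [0, 0, 0], 22], [[0, 0.001, 0], [0, 0, 0], 22], [[0, 0, 0], [0, 0, 0], 22]]'

```text
t: 11.55
ee_pos: [0.5023, 0.1182, 0.0506]
tool_rot: [[0.18, 0.983, -0.033], [0.984, -0.18, -0.008], [-0.013, -0.031, -0.999]]
wrist_force: [-3.1, -0.3, 2.2]
grip_width: 0.22
```

```bash
python3 - <<'E'
from h import *
hasp()
m,p,d=save("wrist","w9")
cv2.imwrite("pics/w9z.png",cv2.resize(p[80:280,200:440,::-1],None,fx=3,fy=3,interpolation=cv2.INTER_CUBIC))
E
```

```text
t 11.55 world [0.5023 0.1182 0.0506] jig [-60.8  44.8  50.6] yaw 79.65 tilt [-0.0328 -0.0077] g 0.22 F [-3.1 -0.3  2.2] j [  5.1  41.6 -32.4 111.   33.8  39.2 -58.7]
rel pivot r 30.6 ang 279.7 tool ang 269.58072983781614
```

View pics/w9z.png

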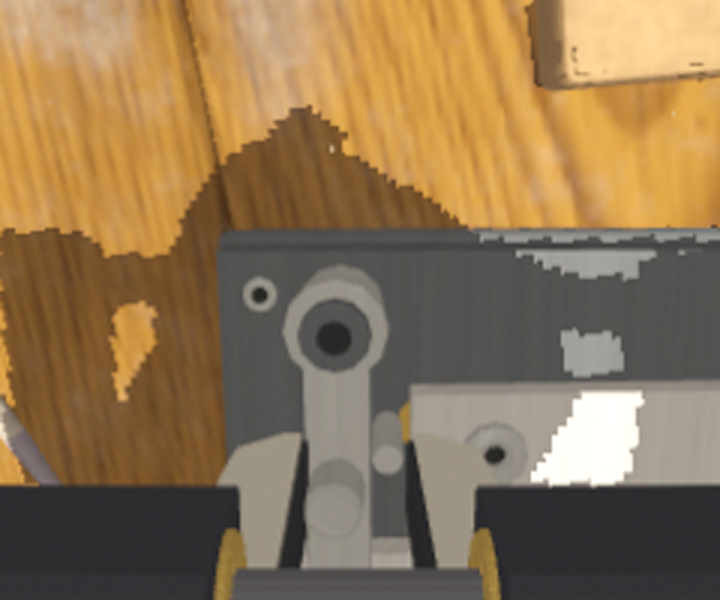

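>>> carry_out --increments '[[[0, -0.002, 0], [0, 0, 0], 32], [[0, -0.001, -0.01], [0, 0, 0], 32], [[0, 0, -0.025], [0, 0, 0], 32], [[0, 0, -0.03], [-0.015, 0.006, 0], 32], [[0, 0, -0.03], [-0.015, 0.006, 0], 32], [[-0.03, 0, -0.03], [0, 0, 0], 45], [[-0.05, 0, -0.01], [0, 0, 0], 45], [[-0.04, 0, 0], [0, 0, 0], 45]]'

```text
t: 12.6
ee_pos: [0.4924, 0.0036, 0.1958]
tool_rot: [[0.174, 0.984, 0.031], [0.985, -0.175, 0.008], [0.014, 0.029, -0.999]]
wrist_force: [-0.1, 0.1, -0.6]
grip_width: 0.447
```

```bash
python3 - <<'E'
from h import *
st()
m,p,d=save("wrist","w10")
E
```

```text
t 12.6 world [0.4924 0.0036 0.1958] jig [-50.8 -69.7 195.8] yaw 79.96 tilt [0.0311 0.0082] g 0.447 F [-0.1  0.1 -0.6] j [ 26.6  27.1 -42.3 109.4  23.3  50.3 -37.3]
```

View pics/w10.png

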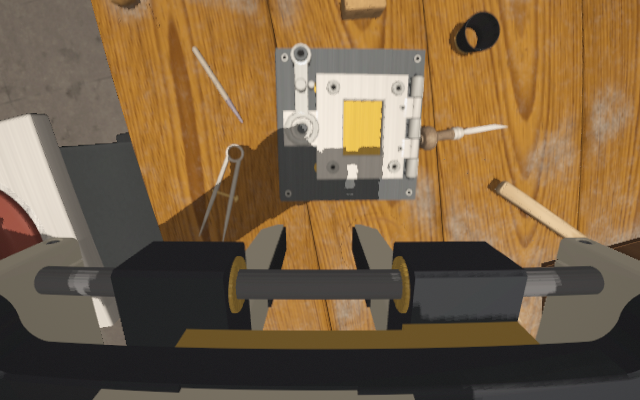

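```bash
python3 - <<'E'
from h import *
m,p,d=load("w10")
cv2.imwrite("pics/w10z.png",cv2.resize(p[35:215,260:440,::-1],None,fx=3.3,fy=3.3,interpolation=cv2.INTER_CUBIC))
def loc(u,v,z): return injig(onz(m,u,v,z)).round(1)
print(loc(301,54,.053),loc(302,128,.048))
E
```

```text
[-65.2  72.7  53. ] [-65.4  -1.   48. ]
```

View pics/w10z.png

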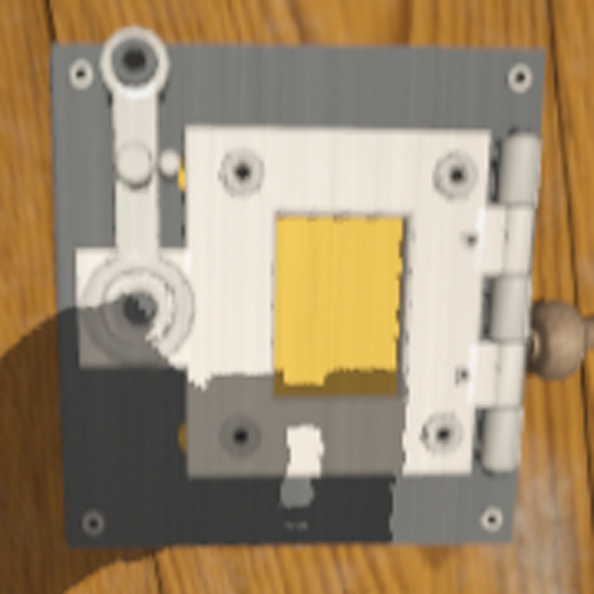

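>>> carry_out --increments '[[[-0.03, 0.01, 0], [0.015, -0.007, 0], 45], [[-0.055, 0.02, 0], [0.014, -0.007, 0], 45], [[-0.055, 0.02, 0], [0, 0, 0], 45], [[-0.055, 0.02, 0], [0, 0, 0], 45], [[-0.055, 0.02, 0], [0, 0, 0], 45], [[-0.055, 0.02, 0], [0, 0, 0], 45], [[-0.05, 0.02, 0], [0, 0, 0], 45], [[-0.02, 0, 0], [0, 0, 0], 45]]'

```text
t: 13.65
ee_pos: [0.5612, -0.4112, 0.2068]
tool_rot: [[0.184, 0.983, 0.023], [0.983, -0.183, -0.014], [-0.01, 0.025, -1.0]]
wrist_force: [0.4, 0.3, -0.6]
grip_width: 0.452
```

```bash
python3 - <<'E'
from h import *
st()
m,p,d=save("wrist","w11")
st()
E
```

```text
t 13.65 world [ 0.5612 -0.4112  0.2068] jig [  88.5 -466.5  206.8] yaw 79.42 tilt [ 0.0231 -0.0142] g 0.452 F [ 0.4  0.3 -0.6] j [ 53.6  43.8 -38.6  74.7  27.8  69.2   3.2]
t 13.7 world [ 0.5598 -0.4135  0.2067] jig [  87.5 -469.   206.7] yaw 79.27 tilt [ 0.022  -0.0162] g 0.452 F [-0.8 -3.2 -0.1] j [ 53.7  43.8 -38.5  74.6  27.8  69.2   3.2]
```

View pics/w11.png

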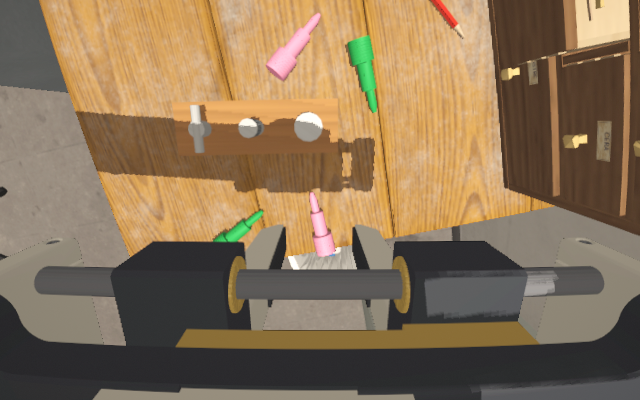

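```bash
python3 - <<'E'
from h import *
m,p,d=load("w11")
for u,v in [(278,68),(300,40),(316,18),(360,50),(374,105),(323,243),(312,197),(308,126),(248,127),(198,110)]:
    print(u,v,dep(m,u,v,d[v,u]).round(4))
print(proj(m,np.r_[m['cam_to_world'][:2,3],0]))
g=cv2.cvtColor(p[100:155,280:340],cv2.COLOR_RGB2GRAY)
cv2.imwrite("pics/w11z.png",cv2.resize(p[80:170,180:360,::-1],None,fx=4,fy=4,interpolation=cv2.INTER_CUBIC))
m,p,d=save("top","t11")
E
```

```text
278 68 [ 0.5435 -0.2741  0.028 ]
300 40 [ 0.574  -0.2469  0.0168]
316 18 [ 0.5968 -0.2257  0.0114]
360 50 [ 0.6386 -0.2717  0.0266]
374 105 [ 0.6499 -0.3337  0.0082]
323 243 [ 0.5549 -0.4953  0.0266]
312 197 [ 0.5517 -0.4349  0.0092]
308 126 [ 0.5655 -0.3431  0.0992]
248 127 [ 0.5069 -0.333   0.0853]
198 110 [ 0.4548 -0.3053  0.0636]
[311.35883696 123.27460522]
```

View pics/w11z.png

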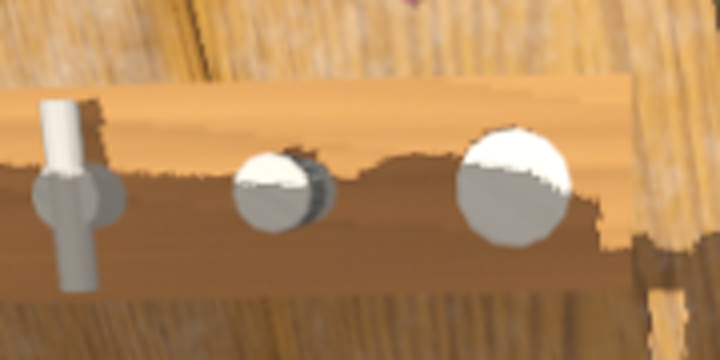

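View pics/t11.png

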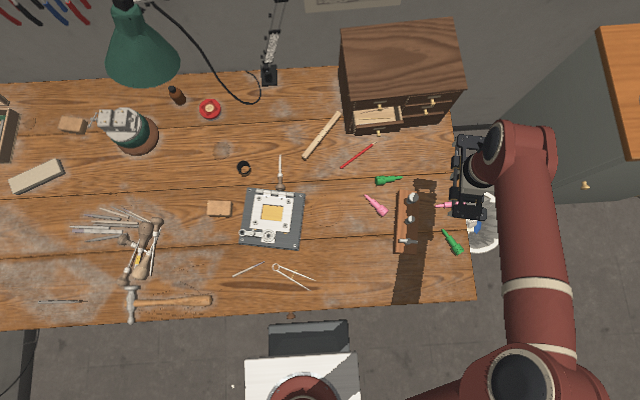

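>>> carry_out --increments '[[[0.01, -0.001, 0], [0.025, 0.01, 0], 45], [[0.025, -0.003, 0], [0, 0, 0], 45], [[0.025, -0.003, 0], [0, 0, 0], 45], [[0.01, 0, 0.01], [0, 0, 0], 45], [[0, 0, 0.03], [0, 0, 0], 45], [[0, 0, 0.02], [0, 0, 0], 45], [[0, 0, 0], [0, 0, 0], 45], [[0, 0, 0], [0, 0, 0], 45]]'

```text
t: 14.75
ee_pos: [0.5705, -0.3182, 0.1484]
tool_rot: [[0.159, 0.987, -0.001], [0.987, -0.159, 0.008], [0.008, -0.002, -1.0]]
wrist_force: [1.1, 0.1, -0.2]
grip_width: 0.449
```

```bash
cat >> h.py <<'E'
def goto(P,yaw=None):
    s=st();R=s['tool_rot'];d=R.T@(np.asarray(P)-s['ee_pos']);z=-R[2];rv=np.cross([0,0,1],z)
    print('tool shift mm',(d*1000).round(1),'fix rotvec',rv.round(4))
    if yaw is not None: print('turn',-np.radians(yaw-np.degrees(np.arctan2(R[1,0],R[0,0]))))
E
python3 - <<'E'
from h import *
goto([.5655,-.3433,.068])
E
```

```text
t 14.75 world [ 0.5705 -0.3182  0.1484] jig [  81.6 -373.3  148.4] yaw 80.84 tilt [-0.0011  0.0083] g 0.449 F [ 1.1  0.1 -0.2] j [ 48.   44.2 -38.1  84.8  28.8  61.3  -5.5]
tool shift mm [-26.2  -0.7  80.2] fix rotvec [-0.0024 -0.0081  0.    ]
```

>>> carry_out --increments '[[[-0.006, 0, 0], [0, -0.008, 0], 45], [[-0.007, 0, 0], [0, 0, 0], 45], [[-0.006, 0, 0], [0, 0, 0], 45], [[-0.003, 0, 0], [0, 0, 0], 45], [[-0.001, 0, 0], [0, 0, 0], 45], [[0, 0, 0.01], [0, 0, 0], 45], [[0, 0, 0.01], [0, 0, 0], 45], [[0, 0, 0], [0, 0, 0], 45]]'

```text
t: 15.75
ee_pos: [0.5669, -0.3436, 0.1286]
tool_rot: [[0.161, 0.987, -0.0], [0.987, -0.161, -0.002], [-0.002, -0.0, -1.0]]
wrist_force: [-0.2, 0.1, -0.2]
grip_width: 0.454
```

```bash
python3 - <<'E'
from h import *
goto([.5655,-.3433,.068])
m,p,d=save("wrist","w12")
cv2.imwrite("pics/w12z.png",cv2.resize(p[80:300,190:450,::-1],None,fx=2.7,fy=2.7,interpolation=cv2.INTER_CUBIC))
E
```

```text
t 15.75 world [ 0.5669 -0.3436  0.1286] jig [  82.5 -398.9  128.6] yaw 80.75 tilt [-0.0004 -0.0016] g 0.454 F [-0.2  0.1 -0.2] j [ 49.1  45.9 -37.2  84.5  30.3  59.8  -4.3]
tool shift mm [ 0.1 -1.4 60.6] fix rotvec [-0.0001  0.0016  0.    ]
```

View pics/w12z.png

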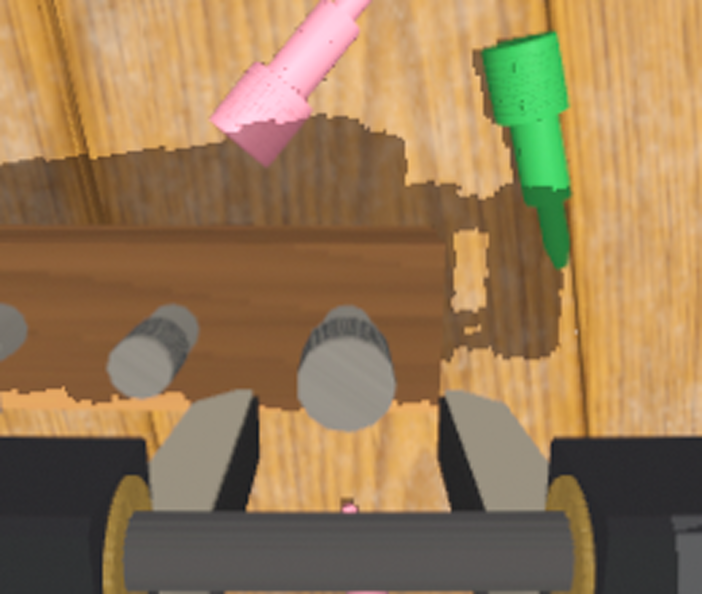

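>>> carry_out --increments '[[[0, -0.001, 0.015], [0, 0, 0], 45], [[0, 0, 0.015], [0, 0, 0], 45], [[0, 0, 0.015], [0, 0, 0], 45], [[0, 0, 0.01], [0, 0, 0], 45], [[0, 0, 0.003], [0, 0, 0], 45], [[0, 0, 0], [0, 0, 0], 45], [[0, 0, 0], [0, 0, 0], 45], [[0, 0, 0], [0, 0, 0], 45]]'

```text
t: 16.8
ee_pos: [0.5669, -0.3433, 0.0672]
tool_rot: [[0.16, 0.987, 0.001], [0.987, -0.16, -0.002], [-0.002, 0.002, -1.0]]
wrist_force: [-0.8, 0.2, 0.3]
grip_width: 0.451
```

```bash
python3 - <<'E'
from h import *
goto([.5655,-.3433,.068])
E
```

```text
t 16.8 world [ 0.5669 -0.3433  0.0672] jig [  82.3 -398.6   67.2] yaw 80.77 tilt [ 0.0013 -0.0018] g 0.451 F [-0.8  0.2  0.3] j [ 48.2  49.7 -35.1  87.4  33.2  53.4  -6.7]
tool shift mm [-0.3 -1.3 -0.8] fix rotvec [ 0.0016  0.0015 -0.    ]
```

Centred; close the grip.

>>> carry_out --increments '[[[0, -0.001, 0], [0, 0, 0], 35], [[0, 0, 0], [0, 0, 0], 20], [[0, 0, 0], [0, 0, 0], 10], [[0, 0, 0], [0, 0, 0], 0], [[0, 0, 0], [0, 0, 0], 0], [[0, 0, 0], [0, 0, 0], 0], [[0, 0, 0], [0, 0, 0], 0], [[0, 0, 0], [0, 0, 0], 0]]'

```text
t: 17.8
ee_pos: [0.5662, -0.3433, 0.0679]
tool_rot: [[0.16, 0.987, 0.003], [0.987, -0.16, -0.002], [-0.002, 0.003, -1.0]]
wrist_force: [-0.5, 1.3, -0.2]
grip_width: 0.282
```

```bash
python3 - <<'E'
from h import *
st()
E
```

```text
t 17.8 world [ 0.5662 -0.3433  0.0679] jig [  81.7 -398.7   67.9] yaw 80.77 tilt [ 0.0025 -0.0024] g 0.282 F [-0.5  1.3 -0.2] j [ 48.2  49.6 -35.1  87.6  33.2  53.3  -6.7]
```

>>> carry_out --increments '[[[0, 0, -0.008], [0, 0, 0], 0], [[0, 0, -0.012], [0, 0, 0], 0], [[0, 0, -0.015], [0, 0, 0], 0], [[0, 0, -0.02], [0, 0, 0], 0], [[0, 0, -0.02], [0, 0, 0], 0], [[0, 0, -0.015], [0, 0, 0], 0], [[0, 0, -0.005], [0, 0, 0], 0], [[0, 0, 0], [0, 0, 0], 0]]'

```text
t: 18.8
ee_pos: [0.566, -0.3428, 0.1704]
tool_rot: [[0.16, 0.987, 0.004], [0.987, -0.16, -0.003], [-0.003, 0.004, -1.0]]
wrist_force: [0.1, 0.2, -1.9]
grip_width: 0.285
```

```bash
python3 - <<'E'
from h import *
goto([.48948,.07495,.170])
m,p,d=save("wrist","w13")
E
```

```text
t 18.8 world [ 0.566  -0.3428  0.1704] jig [  81.4 -398.3  170.4] yaw 80.79 tilt [ 0.0039 -0.0033] g 0.285 F [ 0.1  0.2 -1.9] j [ 49.7  43.3 -38.5  82.4  28.5  63.8  -2.9]
tool shift mm [ 400.1 -142.4   -1.2] fix rotvec [ 0.0044  0.0026 -0.    ]
```

View pics/w13.png

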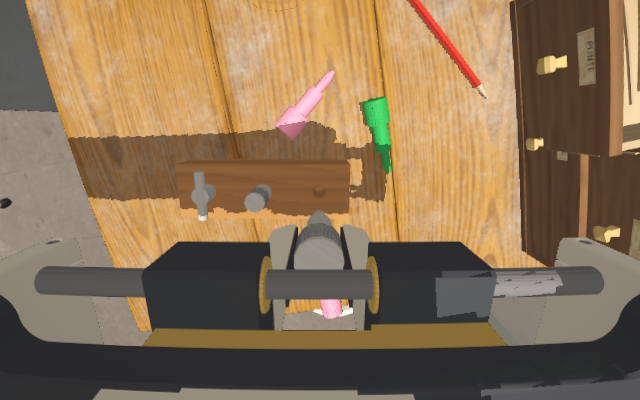

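>>> carry_out --increments '[[[0.02, -0.007, 0], [0.004, 0.003, 0], 0], [[0.045, -0.016, 0], [0, 0, 0], 0], [[0.05, -0.018, 0], [0, 0, 0], 0], [[0.05, -0.018, 0], [0, 0, 0], 0], [[0.05, -0.018, 0], [0, 0, 0], 0], [[0.045, -0.016, 0], [0, 0, 0], 0], [[0.03, -0.01, 0], [0, 0, 0], 0], [[0.01, -0.003, 0], [0, 0, 0], 0]]'

```text
t: 19.85
ee_pos: [0.5049, -0.0225, 0.164]
tool_rot: [[0.164, 0.986, -0.01], [0.986, -0.164, 0.004], [0.002, -0.01, -1.0]]
wrist_force: [0.5, 0.2, -1.5]
grip_width: 0.286
```

```bash
python3 - <<'E'
from h import *
goto([.48948,.07495,.160],79.5)
E
```

```text
t 19.85 world [ 0.5049 -0.0225  0.164 ] jig [-34.  -93.3 164. ] yaw 80.54 tilt [-0.0097  0.0036] g 0.286 F [ 0.5  0.2 -1.5] j [ 26.9  31.5 -40.1 107.9  25.5  50.4 -35.3]
tool shift mm [ 93.6 -31.2   4.5] fix rotvec [-0.0102 -0.002   0.    ]
turn 0.018174198607867422
```

>>> carry_out --increments '[[[0.01, -0.003, 0], [-0.01, -0.002, 0], 0], [[0.015, -0.006, 0], [0, 0, 0], 0], [[0.015, -0.006, 0], [0, 0, 0], 0], [[0.008, -0.004, 0], [0, 0, 0], 0], [[0.002, 0, 0], [0, 0, 0], 0], [[0, 0, 0], [0, 0, 0], 0], [[0, 0, 0], [0, 0, 0], 0], [[0, 0, 0], [0, 0, 0], 0]]'

```text
t: 20.85
ee_pos: [0.4947, 0.0286, 0.1629]
tool_rot: [[0.171, 0.985, -0.001], [0.985, -0.171, -0.003], [-0.003, -0.0, -1.0]]
wrist_force: [0.8, 0.2, -1.4]
grip_width: 0.282
```

```bash
python3 - <<'E'
from h import *
goto([.48948,.07495,.160],79.5)
m,p,d=save("wrist","w14")
st()
cv2.imwrite("pics/w14z.png",cv2.resize(p[60:300,200:440,::-1],None,fx=2.5,fy=2.5,interpolation=cv2.INTER_CUBIC))
E
```

```text
t 20.85 world [0.4947 0.0286 0.1629] jig [-52.9 -44.7 162.9] yaw 80.14 tilt [-0.0008 -0.0028] g 0.282 F [ 0.8  0.2 -1.4] j [ 20.9  30.4 -39.7 109.9  25.6  48.8 -42.2]
tool shift mm [ 44.7 -13.    2.8] fix rotvec [-0.0003  0.0029  0.    ]
turn 0.011216594533906417
t 20.9 world [0.4946 0.0286 0.1629] jig [-52.9 -44.8 162.9] yaw 80.14 tilt [-0.0008 -0.0028] g 0.288 F [ 0.4 -0.9 -2.4] j [ 20.9  30.4 -39.7 109.9  25.6  48.8 -42.2]
```

View pics/w14z.png

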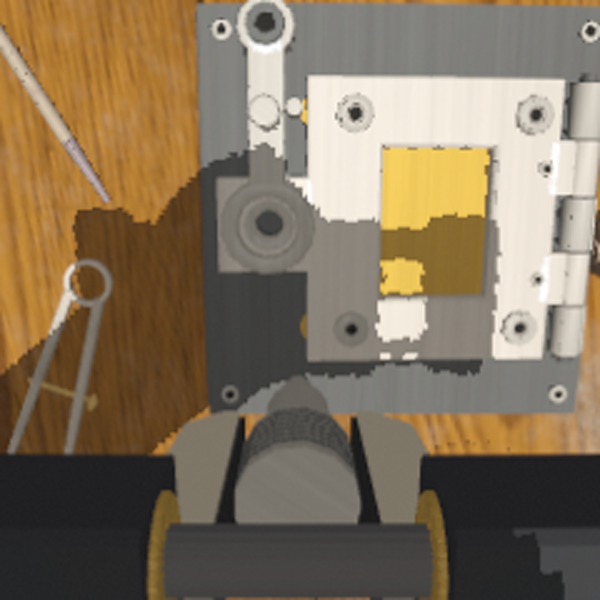

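```bash
python3 - <<'E'
from h import *
m,p,d=load("w14")
c=lambda x,y,z:onz(m,200+x/2.5-.3,60+y/2.5-.3,z)
for n,x,y,z in [('lughole',269,222,.037),('eye',267,224,.048),('eyeouter',266,224,.048),('pivot',265,21,.053),('scrLL',230,394,.022),('scrUL',221,28,.022),('scrLR',558,393,.022),('scrUR',591,30,.022),('dowel',294,107,.046),('knobtop',298,486,.195)]:
    w=c(x,y,z);print(n,w.round(4),injig(w).round(1))
E
```

```text
lughole [0.4901 0.0762 0.037 ] [-65.6   1.3  37. ]
eye [0.4897 0.0763 0.048 ] [-66.    1.4  48. ]
eyeouter [0.4893 0.0764 0.048 ] [-66.4   1.4  48. ]
pivot [0.5027 0.1492 0.053 ] [-65.8  75.4  53. ]
scrLL [0.4574 0.0014 0.022 ] [-84.9 -77.9  22. ]
scrUL [0.4842 0.1556 0.022 ] [-85.1  78.5  22. ]
scrLR [ 0.6064 -0.0242  0.022 ] [ 66.3 -77.5  22. ]
scrUR [0.6335 0.1297 0.022 ] [66.4 78.8 22. ]
dowel [0.5079 0.1182 0.046 ] [-55.3  45.8  46. ]
knobtop [0.4946 0.0333 0.195 ] [-53.8 -40.2 195. ]
```

```bash
python3 - <<'E'
from h import *
m,p,d=load("w14")
s=ctrl.get_state();T=s['ee_pos'];R=s['tool_rot']
zt=T[2]+.0191+.013
for off in (-.003,0,.003):
  C=T+R[:,0]*off;C[2]=zt
  q=[proj(m,C+.0135*(R[:,0]*np.cos(t)+R[:,1]*np.sin(t))) for t in np.radians([-90,-60,-30,0,30,60,90])]
  print(off,[( (np.array(a)-[200,60]+.3)*2.5).round().astype(int).tolist() for a in q])
for u,v in [(318,250),(318,240),(310,248)]: print(dep(m,u,v,d[v,u]).round(4))
cv2.imwrite("pics/w14y.png",cv2.resize(p[200:290,260:380,::-1],None,fx=6,fy=6,interpolation=cv2.INTER_CUBIC))
E
```

```text
-0.003 [[238, 519], [246, 490], [269, 468], [302, 460], [335, 468], [358, 490], [366, 519]]
0 [[237, 506], [245, 476], [269, 454], [302, 446], [335, 454], [359, 476], [367, 506]]
0.003 [[237, 493], [245, 463], [269, 441], [302, 432], [335, 440], [359, 463], [367, 493]]
[0.4945 0.0356 0.1949]
[0.4955 0.0409 0.1945]
[0.4907 0.0376 0.1955]
```

View pics/w14y.png

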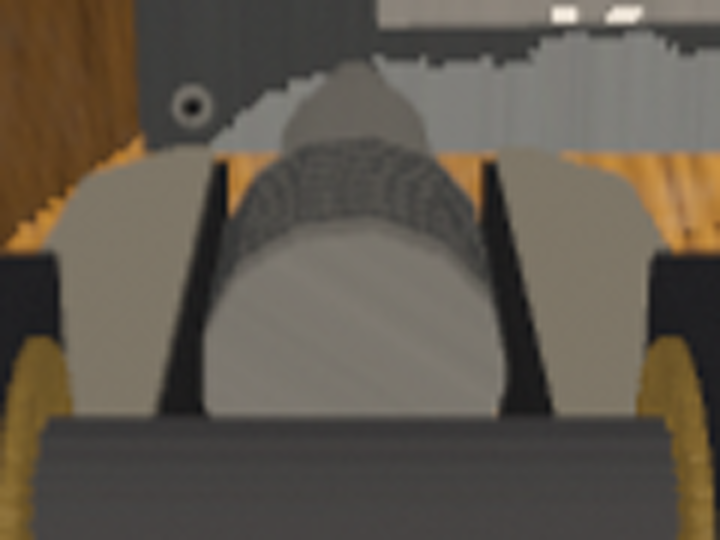

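>>> carry_out --increments '[[[0.008, -0.003, 0], [0, 0.003, 0.011], 0], [[0.012, -0.004, 0], [0, 0, 0], 0], [[0.012, -0.004, 0], [0, 0, 0], 0], [[0.007, -0.001, 0], [0, 0, 0], 0], [[0.002, 0, 0.008], [0, 0, 0], 0], [[0, 0, 0.012], [0, 0, 0], 0], [[0, 0, 0.01], [0, 0, 0], 0], [[0, 0, 0], [0, 0, 0], 0]]'

```text
t: 21.9
ee_pos: [0.4894, 0.0742, 0.1301]
tool_rot: [[0.182, 0.983, -0.002], [0.983, -0.182, 0.0], [-0.0, -0.002, -1.0]]
wrist_force: [-0.9, 0.4, -0.3]
grip_width: 0.289
```

```bash
python3 - <<'E'
from h import *
goto([.4897,.0752,.107],79.5)
E
```

```text
t 21.9 world [0.4894 0.0742 0.1301] jig [-66.   -0.8 130.1] yaw 79.49 tilt [-0.0018  0.0002] g 0.289 F [-0.9  0.4 -0.3] j [ 13.9  32.8 -37.4 112.1  28.   44.4 -50.2]
tool shift mm [ 1.1  0.2 23.1] fix rotvec [-0.0019  0.0001  0.    ]
turn -0.00015213384085317798
```

>>> carry_out --increments '[[[0.001, 0, 0], [-0.002, 0, 0], 0], [[0, 0, 0.008], [0, 0, 0], 0], [[0, 0, 0.01], [0, 0, 0], 0], [[0, 0, 0.006], [0, 0, 0], 0], [[0, 0, 0.003], [0, 0, 0], 0], [[0, 0, 0], [0, 0, 0], 0], [[0, 0, 0], [0, 0, 0], 0], [[0, 0, 0], [0, 0, 0], 0]]'

```text
t: 22.9
ee_pos: [0.4903, 0.0749, 0.1015]
tool_rot: [[0.183, 0.983, 0.001], [0.983, -0.183, 0.0], [0.0, 0.001, -1.0]]
wrist_force: [-0.5, 0.2, -1.5]
grip_width: 0.284
```

```bash
python3 - <<'E'
from h import *
goto([.4897,.0752,.058],79.5)
m,p,d=save("scene","s15")
cv2.imwrite("pics/s15z.png",cv2.resize(p[130:280,220:420,::-1],None,fx=4,fy=4,interpolation=cv2.INTER_CUBIC))
E
```

```text
t 22.9 world [0.4903 0.0749 0.1015] jig [-6.520e+01  1.000e-01  1.015e+02] yaw 79.43 tilt [0.0015 0.0001] g 0.284 F [-0.5  0.2 -1.5] j [ 12.2  35.1 -35.2 113.7  30.7  40.6 -52.7]
tool shift mm [ 0.2 -0.7 43.5] fix rotvec [ 0.0014 -0.0003  0.    ]
turn -0.001265236994109565
```

View pics/s15z.png

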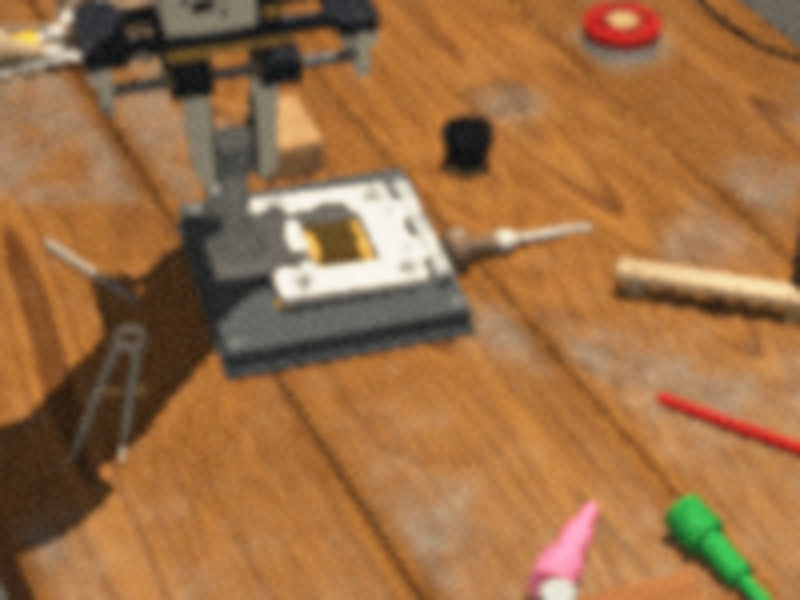

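>>> carry_out --increments '[[[0, -0.0006, 0.003], [0, 0, 0], 0], [[0, 0, 0.004], [0, 0, 0], 0], [[0, 0, 0.004], [0, 0, 0], 0], [[0, 0, 0.003], [0, 0, 0], 0], [[0, 0, 0.003], [0, 0, 0], 0], [[0, 0, 0.001], [0, 0, 0], 0], [[0, 0, 0], [0, 0, 0], 0], [[0, 0, 0], [0, 0, 0], 0]]'

```text
t: 23.95
ee_pos: [0.4898, 0.0751, 0.0823]
tool_rot: [[0.183, 0.983, 0.002], [0.983, -0.183, 0.0], [0.0, 0.002, -1.0]]
wrist_force: [0.3, -0.2, -1.8]
grip_width: 0.285
```

```bash
python3 - <<'E'
from h import *
goto([.4897,.0752,.058],79.5)
E
```

```text
t 23.95 world [0.4898 0.0751 0.0823] jig [-65.7   0.2  82.3] yaw 79.43 tilt [0.0016 0.0001] g 0.285 F [ 0.3 -0.2 -1.8] j [ 11.   36.7 -33.7 114.7  32.5  38.  -54.3]
tool shift mm [ 0.1 -0.1 24.3] fix rotvec [ 0.0016 -0.0004  0.    ]
turn -0.0012844430303688105
```

>>> carry_out --increments '[[[0, 0, 0.003], [0, 0, 0], 0], [[0, 0, 0.003], [0, 0, 0], 0], [[0, 0, 0.003], [0, 0, 0], 0], [[0, 0, 0.003], [0, 0, 0], 0], [[0, 0, 0.002], [0, 0, 0], 0], [[0, 0, 0.001], [0, 0, 0], 0], [[0, 0, 0], [0, 0, 0], 0], [[0, 0, 0], [0, 0, 0], 0]]'

```text
t: 24.95
ee_pos: [0.49, 0.0751, 0.0663]
tool_rot: [[0.184, 0.983, 0.002], [0.983, -0.184, 0.0], [0.001, 0.002, -1.0]]
wrist_force: [-0.2, 0.8, -1.2]
grip_width: 0.285
```

```bash
python3 - <<'E'
from h import *
goto([.4897,.0752,.058],79.5)
E
```

```text
t 24.95 world [0.49   0.0751 0.0663] jig [-65.5   0.2  66.3] yaw 79.42 tilt [0.0019 0.0002] g 0.285 F [-0.2  0.8 -1.2] j [ 10.   38.  -32.2 115.4  34.1  35.9 -55.6]
tool shift mm [ 0.1 -0.3  8.3] fix rotvec [ 0.0019 -0.0005  0.    ]
turn -0.0014054472500999048
```

>>> carry_out --increments '[[[0, 0, 0.003], [0, 0, 0], 0], [[0, 0, 0.003], [0, 0, 0], 0], [[0, 0, 0.002], [0, 0, 0], 0], [[0, 0, 0.002], [0, 0, 0], 0], [[0, 0, 0.002], [0, 0, 0], 0], [[0, 0, 0.002], [0, 0, 0], 0], [[0, 0, 0.002], [0, 0, 0], 0], [[0, 0, 0.002], [0, 0, 0], 0]]'

```text
t: 25.95
ee_pos: [0.49, 0.0756, 0.0574]
tool_rot: [[0.183, 0.983, 0.007], [0.983, -0.183, -0.008], [-0.007, 0.009, -1.0]]
wrist_force: [-4.2, -1.0, 17.2]
grip_width: 0.286
```

```bash
python3 - <<'E'
from h import *
goto([.4897,.0752,.058],79.5)
E
```

```text
t 25.95 world [0.49   0.0756 0.0574] jig [-65.6   0.7  57.4] yaw 79.46 tilt [ 0.0073 -0.0083] g 0.286 F [-4.2 -1.  17.2] j [  8.7  38.6 -30.9 116.   35.5  34.6 -57.1]
tool shift mm [-0.5 -0.2 -0.6] fix rotvec [ 0.0087  0.0068 -0.    ]
turn -0.000654917325258042
```

```bash
python3 - <<'E'
from h import *
for i in range(4):
    m,p,d=save("wrist","w16"); st()
m,p,d=save("scene","s16"); st()
cv2.imwrite("pics/s16z.png",cv2.resize(p[130:280,220:420,::-1],None,fx=4,fy=4,interpolation=cv2.INTER_CUBIC))
E
```

```text
t 26.0 world [0.49   0.0756 0.0574] jig [-65.6   0.8  57.4] yaw 79.48 tilt [ 0.0073 -0.0084] g 0.282 F [-4.3 -1.4 18.2] j [  8.7  38.6 -30.9 116.   35.5  34.6 -57.1]
t 26.05 world [0.49   0.0756 0.0574] jig [-65.6   0.8  57.4] yaw 79.47 tilt [ 0.0073 -0.0083] g 0.284 F [-4.1 -2.1 18.4] j [  8.7  38.6 -30.9 116.   35.5  34.6 -57.1]
t 26.1 world [0.49   0.0756 0.0574] jig [-65.6   0.7  57.4] yaw 79.47 tilt [ 0.0073 -0.0083] g 0.281 F [-4.8 -1.6 17.7] j [  8.7  38.6 -30.9 116.   35.5  34.6 -57.1]
t 26.15 world [0.49   0.0756 0.0574] jig [-65.6   0.8  57.4] yaw 79.47 tilt [ 0.0073 -0.0082] g 0.286 F [-4.5 -2.1 18. ] j [  8.7  38.6 -30.9 116.   35.5  34.6 -57.1]
t 26.2 world [0.49   0.0756 0.0574] jig [-65.6   0.7  57.4] yaw 79.47 tilt [ 0.0073 -0.0083] g 0.285 F [-5.1 -0.5 18.3] j [  8.7  38.6 -30.9 116.   35.5  34.6 -57.1]
```

View pics/w16.png

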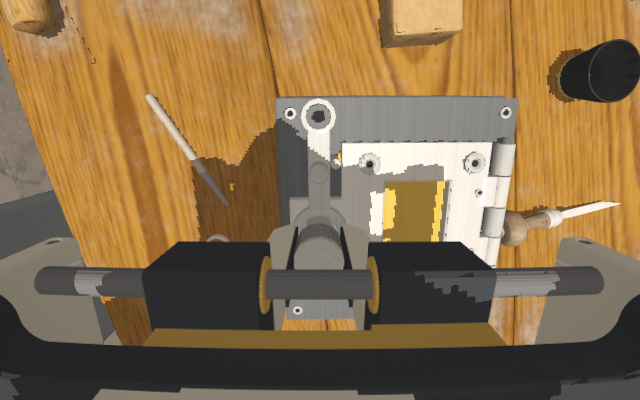

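View pics/s16z.png

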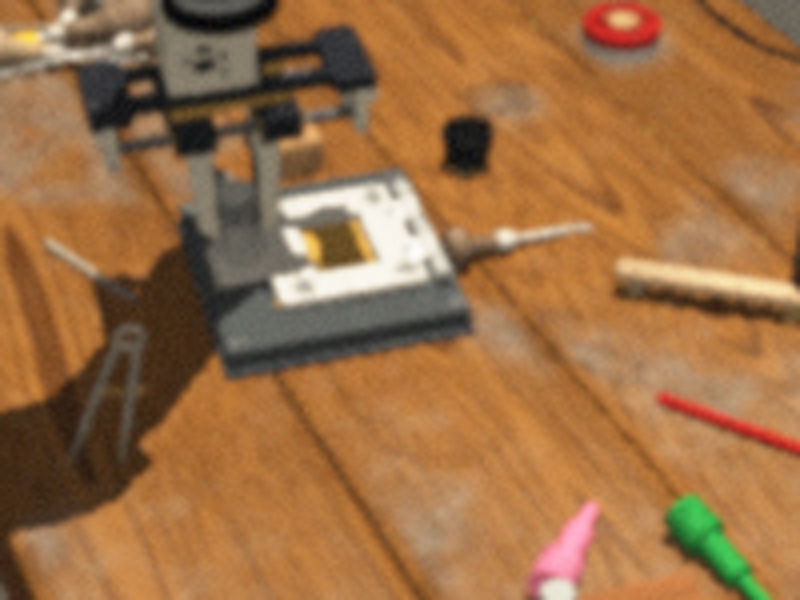

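```bash
python3 - <<'E'
from h import *
m,p,d=load("w16")
import itertools
P=[injig(dep(m,u,v,d[v,u])) for u in range(350,500,2) for v in range(148,236,2) if d[v,u]>0]
P=np.array(P);k=(abs(P[:,2]-33)<6)&(abs(P[:,1])<55)&(P[:,0]<55);P=P[k]
# exclude window region
w=(P[:,0]>-22)&(P[:,0]<29)&(abs(P[:,1])<33);P=P[~w]
A=np.c_[P[:,:2],np.ones(len(P))];c=np.linalg.lstsq(A,P[:,2],rcond=None)[0]
print(len(P),c)
for a in range(-50,50,15):
    q=P[(P[:,0]>a)&(P[:,0]<a+15)];print(a,len(q),np.median(q[:,2]) if len(q) else None)
# hasp angle
E
```

```text
1987 [1.54952050e-03 1.31847051e-02 3.13079541e+01]
-50 287 31.50753211987936
-35 409 31.45703022304286
-20 172 31.372163114815333
-5 170 31.615279991576152
10 171 31.463345127121343
25 382 31.495569244568173
40 396 31.64401235931817
```

```bash
python3 - <<'E'
from h import *
st(); print(ctrl.job_done()); st()
E
```

```text
t 26.2 world [0.49   0.0756 0.0574] jig [-65.6   0.7  57.4] yaw 79.47 tilt [ 0.0073 -0.0083] g 0.285 F [-5.1 -0.5 18.3] j [  8.7  38.6 -30.9 116.   35.5  34.6 -57.1]
the job is handed in; nothing more can be done
None
the job is handed in; nothing more can be done
```

I handed the job in at t = 26.2 s with the jig shut, hasped and pinned, and the gripper still pressing the pin down. No verdict was reported, so what follows are my own readings.

What I did:
- **Leaf:** I swung it down on to its plungers.
- **Hasp:** I turned it to its stop dowel with the fingers either side of the stud. A picture afterwards put its angle at about 0.
- **Pin:** I took the pin with the biggest knob out of the block and pushed it through the eye, leaf and base.

Last checks:
- **Leaf:** the depth picture gives a slope of about 0.002 rad, with its top face level to within 0.3 mm.
- **Pin:** the tool is within 1 mm of the hole's axis and tilted about 0.01 rad. Its height puts the pin's shoulder on the leaf.
- **Push and grip:** the wrist reads about 18 N upward, steady over five readings, with about 4–5 N sideways. The jaws stand at 28% of their stroke, on the knob.
- **Other pins and bystanders:** I saw no shift, but I didn't measure them again at the end.

One disagreement: the four green and pink look-alikes stood upright in the first pictures but were lying on the table when I next saw them, at about 13.7 s. I never came near them, so they probably toppled by themselves. One pink one lies close to the table's right-hand edge.

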